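# Find the loaded specimen tin by its weight and show its base to the camera

## Task

Two of the three identical steel specimen tins are empty and one is loaded: heft them to find the heaviest, stand the two empties side by side in the white returns tray, and finish holding the loaded one upright and still in the gripper, centred over the lens of the upward-looking camera with its base about 10 cm above the lens. Do not put it down or let go: the program ends while holding it. Keep the tins upright, set them down rather than drop them, and leave everything else on the table where it is.

Things in the scene. Friction and masses are not known exactly. Their poses are not given: they have to be found in the camera images.
- tin_a: one of three identical-looking closed steel tins, upright cylinder 54 mm across, 80 mm tall, dark groove under the 20 mm lid (fixed shut); straight side, grip at any height. Origin: centre of the underside; z: its axis. Two are empty (0.2 to 0.3 kg each); the loaded one, which may be any of the three in any place, weighs 0.5 to 0.75 kg. Only its weight tells.
- tin_b: one of three identical-looking closed steel tins, upright cylinder 54 mm across, 80 mm tall, dark groove under the 20 mm lid (fixed shut); straight side, grip at any height. Origin: centre of the underside; z: its axis. Two are empty (0.2 to 0.3 kg each); the loaded one, which may be any of the three in any place, weighs 0.5 to 0.75 kg. Only its weight tells.
- tin_c: one of three identical-looking closed steel tins, upright cylinder 54 mm across, 80 mm tall, dark groove under the 20 mm lid (fixed shut); straight side, grip at any height. Origin: centre of the underside; z: its axis. Two are empty (0.2 to 0.3 kg each); the loaded one, which may be any of the three in any place, weighs 0.5 to 0.75 kg. Only its weight tells.
- tray: flat white plastic tray for returned empties, fixed to the table, 130 mm along its x by 190 mm along its y, walls 4 mm thick and 22 mm high, floor about 4 mm thick; it has room for just two tins side by side along its y. Origin: centre of the underside.
- camera: black inspection camera bolted to the table, looking straight up: a 60 mm square, 50 mm tall body under a round lens barrel 46 mm across that ends 90 mm above the table. Origin: centre of the underside.
- lens (a point): centre of the camera's front lens, on the top of the barrel, 90 mm above the table
- post: bystander: loose optical post 102 mm tall on a 40 mm round foot with a 36 mm lens mount on top. Origin: centre of the underside.
- slide_box: bystander: loose closed wooden slide box, 80 x 100 x 37 mm (x, y, z). Origin: centre of the underside.
- hex_key: bystander: loose L-shaped hex key lying flat, 6 mm thick, long leg 90 mm along its y, short leg 25 mm. Origin: middle of the long leg, on its underside.
- bottle: bystander: loose amber bottle, 40 mm in diameter, 85 mm tall. Origin: centre of the underside.
- lens_ring: bystander: loose dark steel ring lying flat, 38 mm in diameter, 8 mm high. Origin: centre of the underside.
- mouse: bystander: black computer mouse, 60 x 100 x 32 mm (x, y, z), on a 3 mm pad. Origin: centre of the underside.

How it is judged:
On the way:
1. both empty tins stand upright and released in the tray ((((x of tin_b in the frame of tray between -0.042 and 0.042 m and y of tin_b in the frame of tray between -0.072 and 0.072 m and height (world z) of tin_b below 0.012 m and angle between tin_b's own z axis and vertical below 0.1 rad and contact force between tin_b and the fingers below 0.1 N and linear speed of tin_b below 0.03 m/s and contact force between tin_b and tray between 1 and 4 N) and (x of tin_c in the frame of tray between -0.042 and 0.042 m and y of tin_c in the frame of tray between -0.072 and 0.072 m and height (world z) of tin_c below 0.012 m and angle between tin_c's own z axis and vertical below 0.1 rad and contact force between tin_c and the fingers below 0.1 N and linear speed of tin_c below 0.03 m/s and contact force between tin_c and tray between 1 and 4 N)) or ((x of tin_a in the frame of tray between -0.042 and 0.042 m and y of tin_a in the frame of tray between -0.072 and 0.072 m and height (world z) of tin_a below 0.012 m and angle between tin_a's own z axis and vertical below 0.1 rad and contact force between tin_a and the fingers below 0.1 N and linear speed of tin_a below 0.03 m/s and contact force between tin_a and tray between 1 and 4 N) and (x of tin_c in the frame of tray between -0.042 and 0.042 m and y of tin_c in the frame of tray between -0.072 and 0.072 m and height (world z) of tin_c below 0.012 m and angle between tin_c's own z axis and vertical below 0.1 rad and contact force between tin_c and the fingers below 0.1 N and linear speed of tin_c below 0.03 m/s and contact force between tin_c and tray between 1 and 4 N)) or ((x of tin_a in the frame of tray between -0.042 and 0.042 m and y of tin_a in the frame of tray between -0.072 and 0.072 m and height (world z) of tin_a below 0.012 m and angle between tin_a's own z axis and vertical below 0.1 rad and contact force between tin_a and the fingers below 0.1 N and linear speed of tin_a below 0.03 m/s and contact force between tin_a and tray between 1 and 4 N) and (x of tin_b in the frame of tray between -0.042 and 0.042 m and y of tin_b in the frame of tray between -0.072 and 0.072 m and height (world z) of tin_b below 0.012 m and angle between tin_b's own z axis and vertical below 0.1 rad and contact force between tin_b and the fingers below 0.1 N and linear speed of tin_b below 0.03 m/s and contact force between tin_b and tray between 1 and 4 N)))), for 0.2 s.
At the end, for the whole second after the job is handed in: Both empties stand upright (within 6 deg), released, at rest on the tray, each pressing on it with under 4 N; the loaded tin is gripped, carried by nothing else, still, upright within 10 deg, its axis within 25 mm of the lens centre, its base 50 to 170 mm above the lens ((((x of tin_b in the frame of tray between -0.042 and 0.042 m and y of tin_b in the frame of tray between -0.072 and 0.072 m and height (world z) of tin_b below 0.012 m and angle between tin_b's own z axis and vertical below 0.1 rad and contact force between tin_b and the fingers below 0.1 N and linear speed of tin_b below 0.03 m/s and contact force between tin_b and tray between 1 and 4 N) and (x of tin_c in the frame of tray between -0.042 and 0.042 m and y of tin_c in the frame of tray between -0.072 and 0.072 m and height (world z) of tin_c below 0.012 m and angle between tin_c's own z axis and vertical below 0.1 rad and contact force between tin_c and the fingers below 0.1 N and linear speed of tin_c below 0.03 m/s and contact force between tin_c and tray between 1 and 4 N) and (horizontal distance between tin_a and lens below 0.025 m and height (world z) of tin_a between 0.14 and 0.26 m and angle between tin_a's own z axis and vertical below 0.17 rad and contact force between tin_a and the fingers above 2 N and linear speed of tin_a below 0.05 m/s and contact force between tin_a and tin_b below 0.3 N and contact force between tin_a and tin_c below 0.3 N and contact force between tin_a and tray below 0.3 N and contact force between tin_a and camera below 0.3 N)) or ((x of tin_a in the frame of tray between -0.042 and 0.042 m and y of tin_a in the frame of tray between -0.072 and 0.072 m and height (world z) of tin_a below 0.012 m and angle between tin_a's own z axis and vertical below 0.1 rad and contact force between tin_a and the fingers below 0.1 N and linear speed of tin_a below 0.03 m/s and contact force between tin_a and tray between 1 and 4 N) and (x of tin_c in the frame of tray between -0.042 and 0.042 m and y of tin_c in the frame of tray between -0.072 and 0.072 m and height (world z) of tin_c below 0.012 m and angle between tin_c's own z axis and vertical below 0.1 rad and contact force between tin_c and the fingers below 0.1 N and linear speed of tin_c below 0.03 m/s and contact force between tin_c and tray between 1 and 4 N) and (horizontal distance between tin_b and lens below 0.025 m and height (world z) of tin_b between 0.14 and 0.26 m and angle between tin_b's own z axis and vertical below 0.17 rad and contact force between tin_b and the fingers above 2 N and linear speed of tin_b below 0.05 m/s and contact force between tin_b and tin_a below 0.3 N and contact force between tin_b and tin_c below 0.3 N and contact force between tin_b and tray below 0.3 N and contact force between tin_b and camera below 0.3 N)) or ((x of tin_a in the frame of tray between -0.042 and 0.042 m and y of tin_a in the frame of tray between -0.072 and 0.072 m and height (world z) of tin_a below 0.012 m and angle between tin_a's own z axis and vertical below 0.1 rad and contact force between tin_a and the fingers below 0.1 N and linear speed of tin_a below 0.03 m/s and contact force between tin_a and tray between 1 and 4 N) and (x of tin_b in the frame of tray between -0.042 and 0.042 m and y of tin_b in the frame of tray between -0.072 and 0.072 m and height (world z) of tin_b below 0.012 m and angle between tin_b's own z axis and vertical below 0.1 rad and contact force between tin_b and the fingers below 0.1 N and linear speed of tin_b below 0.03 m/s and contact force between tin_b and tray between 1 and 4 N) and (horizontal distance between tin_c and lens below 0.025 m and height (world z) of tin_c between 0.14 and 0.26 m and angle between tin_c's own z axis and vertical below 0.17 rad and contact force between tin_c and the fingers above 2 N and linear speed of tin_c below 0.05 m/s and contact force between tin_c and tin_a below 0.3 N and contact force between tin_c and tin_b below 0.3 N and contact force between tin_c and tray below 0.3 N and contact force between tin_c and camera below 0.3 N)))); the arm keeps its last pose, push and grip.
It fails at once if a bystander (post, slide box, hex key, bottle, lens ring, mouse) is pushed more than 30 mm or knocked over (distance of any of post, slide_box, hex_key, bottle, lens_ring, mouse from where it was at the start of the episode above 0.03 m or angle between any of post, bottle's own z axis and vertical above 0.6 rad).
It fails at once if a tin is tipped by more than about 35 degrees (angle between any of tin_a, tin_b, tin_c's own z axis and vertical above 0.6 rad).
It fails at once if a tin is dropped (falls free of the fingers faster than 0.6 m/s, about 2 cm of fall) ((linear speed of tin_a above 0.6 m/s and contact force between tin_a and the fingers below 0.1 N) or (linear speed of tin_b above 0.6 m/s and contact force between tin_b and the fingers below 0.1 N) or (linear speed of tin_c above 0.6 m/s and contact force between tin_c and the fingers below 0.1 N)).
It also fails if it takes over 72 s, if anything falls off the work surface, if the arm or the gripper's body presses on something with over 40 N, if the wrist force passes 120 N, or if a joint passes its speed limit or range.

## Robot

A 7-joint arm with a two-finger parallel gripper is mounted at the origin on the work surface. World frame = base frame: x ahead of the robot, y to its left, z up, the work surface at z = 0. Lengths are in m, angles in rad, forces in N, time in s.
With the tool pointing down it reaches from about 0.425 to 0.875 m from the base axis. Payload 4.7 kg.
Tool frame: the origin (TCP) lies between the finger pads; the fingertips stand 22 mm ahead of it and the grasp point (between the pads) lies 3 mm ahead of it; z points along the fingers, y is the line along which they close (so a half turn about z gives the same grasp; the last joint's range is limited). The gripper opens to 87 mm and grips with 3 to 60 N. Pads are 19 mm wide; open, the fingers measure 117 mm over their backs; the gripper's body (75 mm by 190 mm) begins 51 mm behind the grasp point.
Start: joints at [0.014, 0.321, -0.07, 1.45, 0.023, 1.371, -0.057], TCP at [0.65, -0, 0.245] pointing down, gripper open.
Joint ranges: [-2.86, 2.86], [-0.3, 2.09], [-1.38, 1.24], [0.06, 2.45], [-1.56, 4.7], [0.09, 2.05], [-2.69, 2.69]. Speed limits (rad/s): [2.57, 2.57, 3.14, 3.14, 3.14, 3.14, 3.14].

## Interface

Orientations are given as a rotation vector (axis times angle).
In Python, from bench import ctrl gives the robot as it stands. The module is installed in compiled form; this text tells all that it offers.
- The arm moves only by the tool send_rows, never from a script. Its argument "motion" is a list of rows, each an object with "claw": the opening, from -1 (shut) to 1 (fully open); "slide": the shift along the tool's x, y, z in mm, a list of three; "delta_rot": the turn, a rotation vector about the tool's x, y, z in rad, a list of three. In form: [{"claw": claw, "slide": [x, y, z], "delta_rot": [ax, ay, az]}, ...]. A call has 1 to 5 rows; each row is the pose to reach, as a shift and turn from the pose commanded when the call began, along the tool's axes at that moment; what a row does not reach only later rows make up. A row lasts 1/10 s, in which the tool goes at most 50 mm and 8.59 degrees, less where a joint would pass 70% of its speed; a pose out of reach is approached as far as the arm can. A call with a gripper value outside its range is refused whole. The fingers move at their own pace and stop on an object; "grip_force" is the grip in N (left out, the last holds). Time passes only in rows, so rows that repeat a pose let the fingers close. It gives the time, the measured TCP pose, the force, the opening and the grip force at its end, in the units of the state.
- ctrl.get_state(): the state, without advancing time (a new reading comes with each control period).
- ctrl.get_image(name): name is "scene" or "side" or "wrist"; returns a dict with "color" (400x640x3 uint8, blue, green, red), "fx", "fy", "cx", "cy" (pixels), "pose" (4x4, takes a point from camera to world coordinates). Camera axes: x right, y down, z forward; pixel columns grow to the right and rows downward; lengths in m; the calibration is good to about 2 mm. A picture is of the moment at which its call begins. There is no depth.
- ctrl.close_job(): hands the job in; it is judged then, once.
The state is a dict: "time": time; "joint_positions": joint angles; "qd": joint speeds; "joint_torque": joint torques, N m; "position": TCP position; "tool_rot": TCP orientation; "ft_force": force on the tool from outside, world axes, zero at the start; "torque": the same for the moment, N m; "grip_width": opening from 0.0 (shut) to 1.0 (fully open); "grip_force": force on a finger pad.
Only numpy, scipy, OpenCV 4.12 (cv2) and the standard library are available. Lean on these libraries where they do the work, as an engineer would, in place of code of your own. Each camera call takes 0.05 s, during which the arm holds its last target. There are 200 camera calls.

## Working session

There is one attempt and no reset: what is moved stays moved. The work goes in short steps, Python scripts to look and compute and a tool call to move; the robot and the scene stay as the last step left them, time stands still between calls to the robot, and variables do not carry over. Pictures are saved under pics/ and viewed, at most 10 in all, crops included, and the job is handed in when it is done.

Besides the shell and the picture viewer there is one more tool, called after "Emit:" as name(argument=value, ...) on one line, values as JSON. send_rows: Moves the arm, as the interface text tells. Its arguments: {"type":"object","properties":{"motion":{"type":"array","items":{"type":"object","properties":{"claw":{"type":"number"},"slide":{"type":"array","items":{"type":"number"}},"delta_rot":{"type":"array","items":{"type":"number"}}}}},"grip_force":{"type":"number"}},"required":["motion"]}

```bash
mkdir -p pics; python3 - <<'E'
from bench import ctrl
import cv2,numpy as np,pickle
d={}
for n in ("scene","side","wrist"):
    d[n]=ctrl.get_image(n); cv2.imwrite(f"pics/{n}0.png",d[n]["color"]); print(n,d[n]["fx"],d[n]["cx"],d[n]["cy"],np.round(d[n]["pose"],3).tolist())
pickle.dump(d,open("d0.pkl","wb"))
print({k:np.round(v,3).tolist() for k,v in ctrl.get_state().items()})
E
```

```text
scene 481.2799453988483 316.730759175273 203.57900919317564 [[-0.332, 0.558, -0.761, 1.742], [0.943, 0.205, -0.262, 0.397], [0.01, -0.804, -0.594, 1.022], [0.0, 0.0, 0.0, 1.0]]
side 378.3794063544154 320.97836451968146 198.78416588630463 [[0.994, -0.083, 0.067, 0.489], [-0.106, -0.711, 0.695, -0.894], [-0.01, -0.698, -0.716, 0.986], [0.0, 0.0, 0.0, 1.0]]
wrist 302.95089264130314 317.65941190184265 199.194340082595 [[1.0, 0.001, -0.002, 0.651], [0.001, -0.964, -0.267, 0.073], [-0.002, 0.267, -0.964, 0.385], [0.0, 0.0, 0.0, 1.0]]
{'time': 0.15, 'joint_positions': [0.014, 0.322, -0.07, 1.451, 0.023, 1.371, -0.057], 'qd': [-0.001, -0.003, 0.0, -0.005, -0.001, -0.0, -0.002], 'joint_torque': [0.0, -49.179, -0.404, -31.288, -0.064, 0.04, 0.0], 'position': [0.65, -0.0, 0.244], 'tool_rot': [-2.221, -2.221, 0.002], 'ft_force': [0.526, 0.794, -0.659], 'torque': [0.04, 0.021, -0.031], 'grip_force': 0.0, 'grip_width': 0.999}
```

View pics/scene0.png

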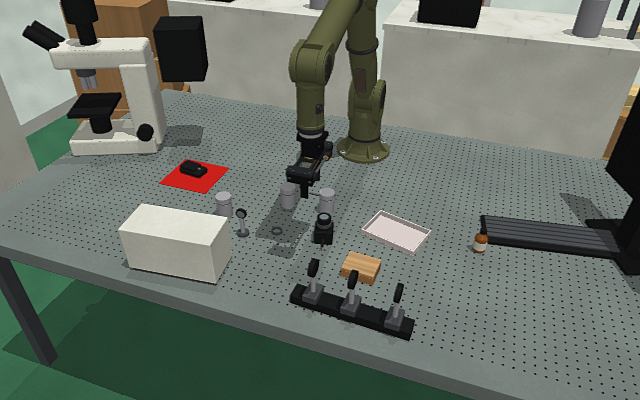

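View pics/side0.png

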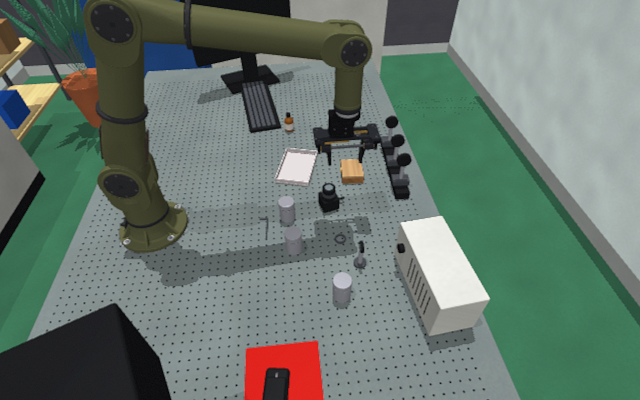

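View pics/wrist0.png

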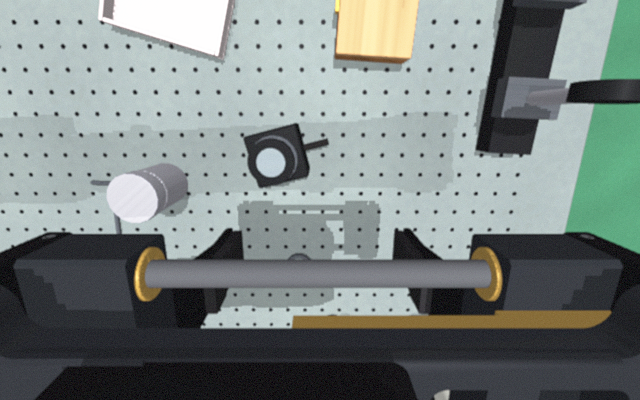

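The scene view shows tins at about (223,205), (289,195) and (327,200), the camera at (323,228) and the tray at (397,231). The side view has tins at (287,210), (293,240) and (342,288), and the post at (360,255). The wrist view has one tin top at (131,198) and the lens at (271,162).

```bash
cat >h.py <<'E'
import numpy as np,cv2,pickle
def ray(im,uv):
    P=np.array(im["pose"]); d=np.array([(uv[0]-im["cx"])/im["fx"],(uv[1]-im["cy"])/im["fy"],1.]); d=P[:3,:3]@d
    return P[:3,3],d/np.linalg.norm(d)
def plane(im,uv,z):
    o,d=ray(im,uv); return o+d*(z-o[2])/d[2]
def tri(*obs):
    A=np.zeros((3,3));b=np.zeros(3);M=[]
    for im,uv in obs:
        o,d=ray(im,uv);Q=np.eye(3)-np.outer(d,d);A+=Q;b+=Q@o;M.append((o,Q))
    p=np.linalg.solve(A,b); return p,max(np.linalg.norm(Q@(p-o)) for o,Q in M)
def proj(im,p):
    P=np.array(im["pose"]);c=P[:3,:3].T@(np.array(p)-P[:3,3]);return np.array([im["fx"]*c[0]/c[2]+im["cx"],im["fy"]*c[1]/c[2]+im["cy"]])
E
python3 - <<'E'
from h import *
d=pickle.load(open("d0.pkl","rb"));S,D,W=d["scene"],d["side"],d["wrist"]
for n,a,b in [("t1",(223,198),(342,280)),("t2",(289,189),(293,233)),("t3",(327,194),(287,202)),("lens",(324,218),(328,188)),("post",(241,214),(361,245)),
 ("tray",(397,231),(296,167)),("ring",(277,231),(340,239)),("bottletop",(482,234),(289,115))]:
    p,e=tri((S,a),(D,b));print(n,p.round(3),e.round(4))
print("W tin",plane(W,(131,198),.08),"W lens",plane(W,(271,162),.09))
a=cv2.resize(S["color"][172:262,205:445],None,fx=3,fy=3,interpolation=cv2.INTER_CUBIC)
b=cv2.resize(D["color"][145:255,250:490],None,fx=3,fy=3,interpolation=cv2.INTER_CUBIC)
cv2.imwrite("pics/c1.png",np.vstack([a,b]))
E
```

```text
t1 [ 0.601 -0.329  0.07 ] 0.0016
t2 [ 0.473 -0.142  0.068] 0.0003
t3 [ 0.46  -0.008  0.071] 0.0003
lens [0.603 0.03  0.083] 0.0002
post [ 0.673 -0.224  0.083] 0.0018
tray [0.499 0.247 0.006] 0.0044
ring [ 0.623 -0.127 -0.001] 0.0013
bottletop [0.492 0.509 0.07 ] 0.0021
W tin [ 0.45549356 -0.01058092  0.08      ] W lens [0.60465795 0.02877763 0.09      ]
```

View pics/c1.png

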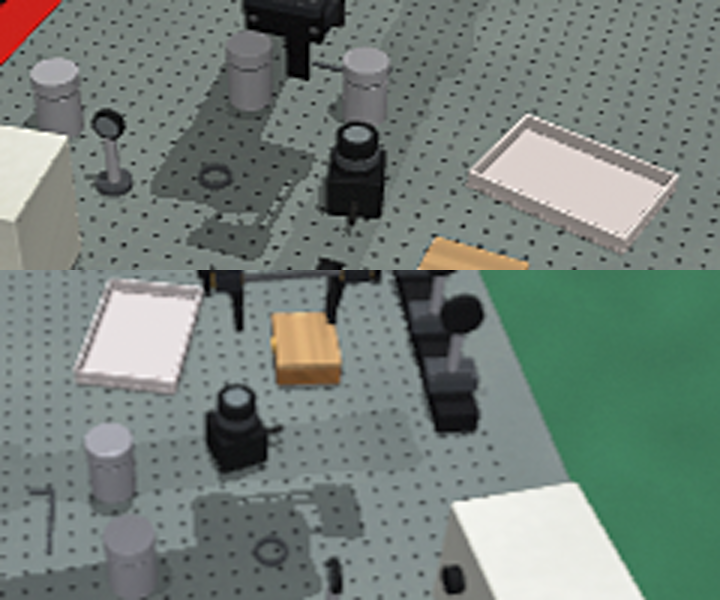

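The crop shows tin tops at scene (223.3,196), (288,187.3) and (327,192.7), and at side (286.3,201.5) and (293.7,232.5). All four tray rim corners are visible in both views. I'll triangulate with these.

```bash
python3 - <<'E'
from h import *
d=pickle.load(open("d0.pkl","rb"));S,D,W=d["scene"],d["side"],d["wrist"]
for n,a,b in [("t1",(223.3,196),(342,279.5)),("t2",(288,187.3),(293.7,232)),("t3",(327,192.7),(286.3,201)),("lens",(324,216.3),(329.3,188))]:
    p,e=tri((S,a),(D,b));print(n,p.round(4),e.round(4))
s=lambda x,y:(205+x/3,172+y/3); t=lambda x,y:(250+x/3,145+(y-270)/3)
sc=[s(528,115),s(678,180),s(628,246),s(470,178)]; si=[t(78,382),t(110,282),t(203,287),t(175,389)]
C=[]
for a,b in zip(sc,si):
    p,e=tri((S,a),(D,b)); C.append(p);print("tray",p.round(4),e.round(4),plane(S,a,.022).round(3),plane(D,b,.022).round(3))
C=np.array(C);print("ctr",C.mean(0),"lens sides",np.linalg.norm(C-np.roll(C,1,0),axis=1), (C[1]-C[0]),(C[2]-C[1]))
E
```

```text
t1 [ 0.599  -0.3298  0.0765] 0.0001
t2 [ 0.4753 -0.1449  0.0763] 0.0001
t3 [ 0.4582 -0.0081  0.0755] 0.0002
lens [0.6052 0.028  0.088 ] 0.003
tray [0.4161 0.1702 0.0086] 0.0087 [0.422 0.177 0.022] [0.422 0.145 0.022]
tray [0.4691 0.3553 0.0117] 0.0018 [0.48  0.357 0.022] [0.47  0.34  0.022]
tray [0.5957 0.3236 0.0146] 0.0004 [0.604 0.324 0.022] [0.595 0.314 0.022]
tray [0.5398 0.1384 0.0067] 0.0032 [0.554 0.144 0.022] [0.541 0.119 0.022]
ctr [0.5051682  0.24687659 0.01038228] lens sides [0.12776527 0.19253288 0.13049184 0.19359055] [0.05304832 0.18505526 0.00305581] [ 0.12655861 -0.03166308  0.00291332]
```

```bash
cat >>h.py <<'E'
def lid(im,x0,x1,y0,y1,thr,z,mode="bright"):
    g=cv2.cvtColor(im["color"],cv2.COLOR_BGR2GRAY)[y0:y1,x0:x1]
    m=(g>thr).astype(np.uint8); m=cv2.morphologyEx(m,cv2.MORPH_OPEN,np.ones((3,3)))
    cs=cv2.findContours(m,cv2.RETR_EXTERNAL,cv2.CHAIN_APPROX_NONE)[0]
    for c in sorted(cs,key=cv2.contourArea)[::-1][:2]:
        if len(c)<15: continue
        e=cv2.fitEllipse(c); uv=(e[0][0]+x0,e[0][1]+y0)
        print("ell",np.round(uv,1),np.round(e[1],1),"diam mm",round(1000*max(e[1])/im["fx"]*(np.array(im["pose"])[2,3]-z)),"->",plane(im,uv,z).round(4))
E
python3 - <<'E'
from h import *
d=pickle.load(open("d0.pkl","rb"));S,D,W=d["scene"],d["side"],d["wrist"]
g=cv2.cvtColor(W["color"],cv2.COLOR_BGR2GRAY); print(g[198,90:200:5],g[162,240:310:5])
for t in (205,215,225): lid(W,95,200,155,235,t,.08)
lid(W,250,292,140,182,150,.09)
for a,b in [((230,217),(402,222)),((220,255),(440,219)),((120,230),(487,292)),((135,205),(438,308))]:
  print(plane(S,a,.1).round(3),plane(D,b,.1).round(3))
for a,b in [((230,217),(438,308)),((230,217),(402,222)),((220,255),(440,219)),((120,230),(487,292))]: print(tri((S,a),(D,b)))
E
```

```text
[189 193 194 189 226 229 227 231 229 231 228 228 228 227 113 117 109 108
 110 123 190 196] [180 186  51  82 203 203 205 203 204 127  46 102  58  31]
ell [131.4 198.1] [45.1 52.7] diam mm 53 -> [ 0.4559 -0.0106  0.08  ]
ell [131.6 198.1] [44.4 52.3] diam mm 53 -> [ 0.4561 -0.0107  0.08  ]
ell [132.2 197.3] [41.5 51.5] diam mm 52 -> [ 0.4569 -0.0098  0.08  ]
ell [270.2 162.2] [27.3 28.4] diam mm 28 -> [0.6039 0.0286 0.09  ]
ell [251.9 178.8] [4.6 7.3] diam mm 7 -> [0.5851 0.0121 0.09  ]
[ 0.72  -0.239  0.1  ] [ 0.809 -0.163  0.1  ]
[ 0.884 -0.184  0.1  ] [ 0.929 -0.164  0.1  ]
[ 0.889 -0.517  0.1  ] [ 0.969 -0.425  0.1  ]
[ 0.768 -0.552  0.1  ] [ 0.827 -0.455  0.1  ]
(array([ 0.77404711, -0.33967839,  0.06690792]), np.float64(0.11656576204200178))
(array([ 0.78615408, -0.20322076,  0.15499677]), np.float64(0.005433507214647502))
(array([ 0.9126035 , -0.17480504,  0.12211134]), np.float64(0.008882844200229506))
(array([ 0.93967491, -0.45735387,  0.15758179]), np.float64(0.0030527158287739047))
```

Emit:
send_rows(motion=[{"claw": 1, "slide": [-10, -50, 20], "delta_rot": [0, 0, 0]}, {"claw": 1, "slide": [-10, -100, 40], "delta_rot": [0, 0, 0]}, {"claw": 1, "slide": [-10, -150, 60], "delta_rot": [0, 0, 0]}, {"claw": 1, "slide": [-10, -193, 70], "delta_rot": [0, 0, 0]}, {"claw": 1, "slide": [-10, -193, 70], "delta_rot": [0, 0, 0]}], grip_force=25)

```text
time: 0.65
position: [0.4488, -0.0104, 0.1704]
tool_rot: [-2.217, -2.216, 0.013]
ft_force: [0.1, -0.3, 0.3]
grip_width: 0.997
grip_force: 0.0
```

Emit:
send_rows(motion=[{"claw": 1, "slide": [0, 0, 40], "delta_rot": [0, 0, 0]}, {"claw": 1, "slide": [0, 0, 80], "delta_rot": [0, 0, 0]}, {"claw": 1, "slide": [0, 0, 120], "delta_rot": [0, 0, 0]}, {"claw": 1, "slide": [0, 0, 120], "delta_rot": [0, 0, 0]}, {"claw": 1, "slide": [0, 0, 120], "delta_rot": [0, 0, 0]}])

```text
time: 1.15
position: [0.4573, -0.01, 0.055]
tool_rot: [-2.221, -2.221, 0.001]
ft_force: [0.5, 0.6, 0.3]
grip_width: 1.004
grip_force: 0.0
```

Emit:
send_rows(motion=[{"claw": -1, "slide": [0, 0, 0], "delta_rot": [0, 0, 0]}, {"claw": -1, "slide": [0, 0, 0], "delta_rot": [0, 0, 0]}, {"claw": -1, "slide": [0, 0, 0], "delta_rot": [0, 0, 0]}, {"claw": -1, "slide": [0, 0, 0], "delta_rot": [0, 0, 0]}, {"claw": -1, "slide": [0, 0, 0], "delta_rot": [0, 0, 0]}], grip_force=30)

```text
time: 1.65
position: [0.457, -0.01, 0.055]
tool_rot: [2.221, 2.221, 0.0]
ft_force: [-1.5, 0.6, 2.0]
grip_width: 0.634
grip_force: 0.8
```

Emit:
send_rows(motion=[{"claw": -1, "slide": [0, 0, -10], "delta_rot": [0, 0, 0]}, {"claw": -1, "slide": [0, 0, -30], "delta_rot": [0, 0, 0]}, {"claw": -1, "slide": [0, 0, -30], "delta_rot": [0, 0, 0]}, {"claw": -1, "slide": [0, 0, -30], "delta_rot": [0, 0, 0]}, {"claw": -1, "slide": [0, 0, -30], "delta_rot": [0, 0, 0]}])

```text
time: 2.15
position: [0.4564, -0.0101, 0.0839]
tool_rot: [-2.221, -2.221, 0.001]
ft_force: [0.8, 0.6, -2.7]
grip_width: 0.616
grip_force: 30.0
```

Emit:
send_rows(motion=[{"claw": -1, "slide": [0, 0, 0], "delta_rot": [0, 0, 0]}, {"claw": -1, "slide": [0, 0, 0], "delta_rot": [0, 0, 0]}, {"claw": -1, "slide": [0, 0, 0], "delta_rot": [0, 0, 0]}, {"claw": -1, "slide": [0, 0, 0], "delta_rot": [0, 0, 0]}, {"claw": -1, "slide": [0, 0, 0], "delta_rot": [0, 0, 0]}])

```text
time: 2.65
position: [0.457, -0.01, 0.0845]
tool_rot: [-2.221, -2.221, 0.0]
ft_force: [-0.3, -0.2, -2.2]
grip_width: 0.616
grip_force: 30.0
```

Emit:
send_rows(motion=[{"claw": -1, "slide": [0, 0, -45], "delta_rot": [0, 0, 0]}, {"claw": -1, "slide": [10, 0, -90], "delta_rot": [0, 0, 0]}, {"claw": -1, "slide": [30, 10, -130], "delta_rot": [0, 0, 0]}, {"claw": -1, "slide": [60, 20, -165], "delta_rot": [0, 0, 0]}, {"claw": -1, "slide": [90, 30, -195], "delta_rot": [0, 0, 0]}])

```text
time: 3.15
position: [0.4876, 0.0807, 0.2821]
tool_rot: [2.222, 2.219, 0.003]
ft_force: [0.5, 0.1, -2.6]
grip_width: 0.618
grip_force: 30.0
```

Emit:
send_rows(motion=[{"claw": -1, "slide": [30, 10, -20], "delta_rot": [0, 0, 0]}, {"claw": -1, "slide": [60, 20, -20], "delta_rot": [0, 0, 0]}, {"claw": -1, "slide": [60, 20, -20], "delta_rot": [0, 0, 0]}, {"claw": -1, "slide": [60, 20, -20], "delta_rot": [0, 0, 0]}, {"claw": -1, "slide": [60, 20, -20], "delta_rot": [0, 0, 0]}])

```text
time: 3.65
position: [0.5068, 0.1387, 0.299]
tool_rot: [2.223, 2.22, -0.002]
ft_force: [0.7, 0.5, -2.9]
grip_width: 0.616
grip_force: 30.0
```

```bash
python3 - <<'E'
from h import *
from bench import ctrl
W=ctrl.get_image("wrist");pickle.dump(W,open("w1.pkl","wb"));cv2.imwrite("pics/w1.png",W["color"])
print(np.round(W["pose"],3).tolist(), ctrl.get_state()["position"],ctrl.get_state()["ft_force"])
E
```

```text
[[1.0, -0.0, -0.001, 0.508], [-0.0, -0.964, -0.267, 0.212], [-0.001, 0.267, -0.964, 0.44], [0.0, 0.0, 0.0, 1.0]] [0.50683991 0.13856699 0.29911219] [-0.16519927  0.10981173 -1.95605613]
```

View pics/w1.png

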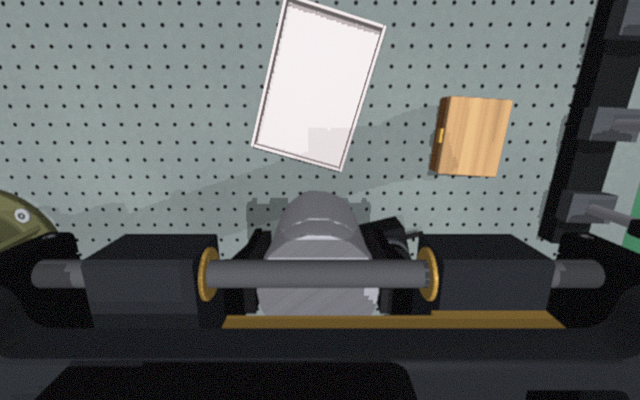

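The wrist view shows the whole tray, with rim corners near (286,0), (385,27), (342,170) and (251,145), and the gripped tin upright at (318,260).

```bash
python3 - <<'E'
from h import *
W=pickle.load(open("w1.pkl","rb"));d=pickle.load(open("d0.pkl","rb"));S,D=d["scene"],d["side"]
t=lambda x,y:(250+x/3,145+(y-270)/3)
c=[(286,0),(385,27),(342,170),(251,145)]; s=[t(110,282),t(203,287),t(175,389),t(78,382)]
P=[plane(W,u,.022) for u in c]; P=np.array(P); print(P.round(4).tolist()); print("sides",np.linalg.norm(P-np.roll(P,1,0),axis=1),"ctr",P.mean(0))
for u,v in zip(c,s): p,e=tri((W,u),(D,v));print(p.round(3),e.round(4))
yv=(P[0]+P[1]-P[2]-P[3])/2; print("yaw of y from world y",np.arctan2(-yv[0],yv[1]))
yv/=np.linalg.norm(yv);C=P.mean(0)
for k in(-.042,.042):print((C+k*yv).round(4))
E
```

```text
[[0.4692, 0.3459, 0.022], [0.5908, 0.3165, 0.022], [0.5414, 0.1378, 0.022], [0.4165, 0.1723, 0.022]]
sides [0.18138442 0.12507006 0.18537117 0.12953761] ctr [0.50446391 0.24311012 0.022     ]
[0.469 0.348 0.016] 0.0008
[0.594 0.318 0.018] 0.002
[0.542 0.135 0.006] 0.0005
[0.416 0.17  0.001] 0.0045
yaw of y from world y -0.28204560574386406
[0.4928 0.2028 0.022 ]
[0.5162 0.2835 0.022 ]
```

Emit:
send_rows(motion=[{"claw": -1, "slide": [45, 3, 15], "delta_rot": [0, 0, 0]}, {"claw": -1, "slide": [90, 6, 35], "delta_rot": [0, 0, 0]}, {"claw": -1, "slide": [125, 9, 65], "delta_rot": [0, 0, 0]}, {"claw": -1, "slide": [148, 10, 105], "delta_rot": [0, 0, 0]}, {"claw": -1, "slide": [148, 10, 150], "delta_rot": [0, 0, 0]}])

```text
time: 4.2
position: [0.5167, 0.2922, 0.1493]
tool_rot: [-2.216, -2.225, -0.007]
ft_force: [0.2, 0.6, -3.2]
grip_width: 0.615
grip_force: 30.0
```

Emit:
send_rows(motion=[{"claw": -1, "slide": [0, 0, 40], "delta_rot": [0, 0, 0]}, {"claw": -1, "slide": [0, 0, 70], "delta_rot": [0, 0, 0]}, {"claw": -1, "slide": [0, 0, 84], "delta_rot": [0, 0, 0]}, {"claw": -1, "slide": [0, 0, 84], "delta_rot": [0, 0, 0]}, {"claw": -1, "slide": [0, 0, 84], "delta_rot": [0, 0, 0]}])

```text
time: 4.7
position: [0.5181, 0.288, 0.067]
tool_rot: [2.222, 2.22, 0.003]
ft_force: [0.3, 1.2, -2.3]
grip_width: 0.618
grip_force: 30.0
```

Emit:
send_rows(motion=[{"claw": -1, "slide": [0, -1, 3], "delta_rot": [0, 0, 0]}, {"claw": -1, "slide": [0, -1, 6], "delta_rot": [0, 0, 0]}, {"claw": -1, "slide": [0, -1, 6], "delta_rot": [0, 0, 0]}])

```text
time: 5.0
position: [0.5163, 0.288, 0.0601]
tool_rot: [2.221, 2.221, 0.001]
ft_force: [0.1, -0.5, -2.1]
grip_width: 0.618
grip_force: 30.0
```

Emit:
send_rows(motion=[{"claw": -1, "slide": [0, 0, 1], "delta_rot": [0, 0, 0]}, {"claw": -1, "slide": [0, 0, 2], "delta_rot": [0, 0, 0]}, {"claw": -1, "slide": [0, 0, 2], "delta_rot": [0, 0, 0]}])

```text
time: 5.3
position: [0.5164, 0.2882, 0.0592]
tool_rot: [2.221, 2.221, 0.001]
ft_force: [-1.8, -1.7, 5.9]
grip_width: 0.615
grip_force: 30.0
```

Emit:
send_rows(motion=[{"claw": 0.7, "slide": [0, 0, -0.5], "delta_rot": [0, 0, 0]}, {"claw": 1, "slide": [0, 0, -0.5], "delta_rot": [0, 0, 0]}, {"claw": 1, "slide": [0, 0, -0.5], "delta_rot": [0, 0, 0]}, {"claw": 1, "slide": [0, 0, -0.5], "delta_rot": [0, 0, 0]}, {"claw": 1, "slide": [0, 0, -0.5], "delta_rot": [0, 0, 0]}])

```text
time: 5.8
position: [0.516, 0.2879, 0.058]
tool_rot: [2.221, 2.221, -0.0]
ft_force: [0.5, 0.6, 0.8]
grip_width: 0.958
grip_force: 0.0
```

Emit:
send_rows(motion=[{"claw": 1, "slide": [0, 0, -30], "delta_rot": [0, 0, 0]}, {"claw": 1, "slide": [0, 0, -75], "delta_rot": [0, 0, 0]}, {"claw": 1, "slide": [-40, 0, -105], "delta_rot": [0, 0, 0]}, {"claw": 1, "slide": [-85, -5, -120], "delta_rot": [0, 0, 0]}, {"claw": 1, "slide": [-130, -10, -130], "delta_rot": [0, 0, 0]}])

```text
time: 6.3
position: [0.5066, 0.1571, 0.19]
tool_rot: [2.219, 2.222, 0.004]
ft_force: [1.1, -0.5, -0.6]
grip_width: 0.998
grip_force: 0.0
```

Emit:
send_rows(motion=[{"claw": 1, "slide": [-45, -5, -15], "delta_rot": [0, 0, 0]}, {"claw": 1, "slide": [-90, -10, -30], "delta_rot": [0, 0, 0]}, {"claw": 1, "slide": [-135, -16, -40], "delta_rot": [0, 0, 0]}, {"claw": 1, "slide": [-180, -20, -50], "delta_rot": [0, 0, 0]}, {"claw": 1, "slide": [-225, -25, -55], "delta_rot": [0, 0, 0]}])

```text
time: 6.8
position: [0.481, -0.0689, 0.2443]
tool_rot: [2.22, 2.22, 0.002]
ft_force: [0.5, -0.1, -0.1]
grip_width: 1.001
grip_force: 0.0
```

Emit:
send_rows(motion=[{"claw": 1, "slide": [-45, -3, 0], "delta_rot": [0, 0, 0]}, {"claw": 1, "slide": [-90, -5, 0], "delta_rot": [0, 0, 0]}, {"claw": 1, "slide": [-135, -7, 0], "delta_rot": [0, 0, 0]}, {"claw": 1, "slide": [-170, -7, 0], "delta_rot": [0, 0, 0]}, {"claw": 1, "slide": [-170, -7, 0], "delta_rot": [0, 0, 0]}])

```text
time: 7.3
position: [0.4723, -0.2432, 0.2429]
tool_rot: [2.23, 2.21, -0.004]
ft_force: [-0.7, -0.3, -0.4]
grip_width: 1.0
grip_force: 0.0
```

```bash
python3 - <<'E'
from h import *
from bench import ctrl
W=ctrl.get_image("wrist");cv2.imwrite("pics/w2.png",W["color"])
print(ctrl.get_state()["position"],np.round(W["pose"],3).tolist())
u=proj(W,(.4735,-.147,.08));print(u)
x,y=map(int,u)
for t in(180,205,215,225): lid(W,x-50,x+50,max(0,y-45),y+45,t,.08)
S=ctrl.get_image("scene"); D=ctrl.get_image("side")
a=cv2.resize(S["color"][182:262,335:445],None,fx=3,fy=3); b=cv2.resize(D["color"][115:195,250:360],None,fx=3,fy=3)
cv2.imwrite("pics/c2.png",np.vstack([np.hstack([a,b]),cv2.resize(W["color"],(660,412))[:350]]))
E
```

```text
[ 0.47314182 -0.23972372  0.24281757] [[1.0, -0.008, -0.003, 0.474], [-0.008, -0.963, -0.269, -0.17], [-0.001, 0.269, -0.963, 0.384], [0.0, 0.0, 0.0, 1.0]]
[317.19794105  89.06397684]
ell [314.9  89.7] [54.9 58.7] diam mm 59 -> [ 0.4713 -0.1475  0.08  ]
ell [349.9  57.1] [28.9 45.3] diam mm 45 -> [ 0.5038 -0.1195  0.08  ]
ell [315.   89.7] [54.1 57.1] diam mm 57 -> [ 0.4714 -0.1476  0.08  ]
ell [315.   89.8] [53.6 56.7] diam mm 57 -> [ 0.4714 -0.1476  0.08  ]
ell [315.2  89.3] [52.6 55.5] diam mm 56 -> [ 0.4716 -0.1472  0.08  ]
```

View pics/c2.png

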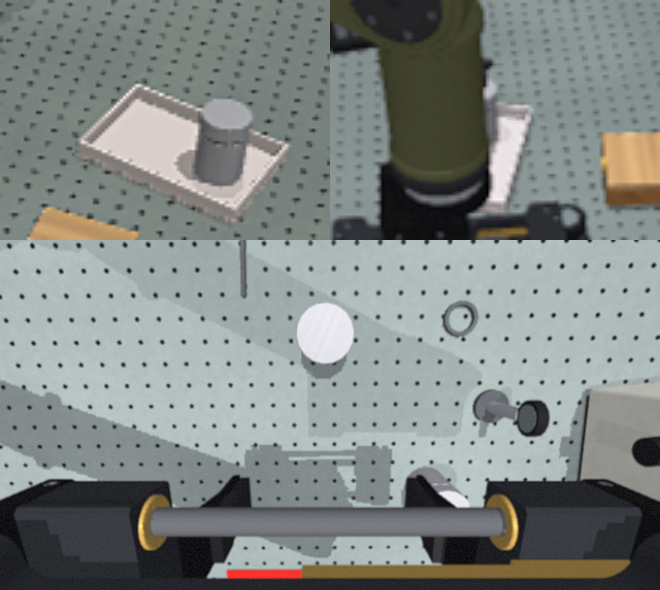

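The first tin stands upright in the tray's far half. Tin 2's lid is at wrist (315,90.5), which puts it at (0.4715,-0.1475).

Emit:
send_rows(motion=[{"claw": 1, "slide": [45, -1, 10], "delta_rot": [0, 0, 0]}, {"claw": 1, "slide": [91, -2, 25], "delta_rot": [0, 0, 0]}, {"claw": 1, "slide": [91, -2, 60], "delta_rot": [0, 0, 0]}, {"claw": 1, "slide": [91, -2, 100], "delta_rot": [0, 0, 0]}, {"claw": 1, "slide": [91, -2, 100], "delta_rot": [0, 0, 0]}])

```text
time: 7.95
position: [0.4683, -0.1427, 0.1385]
tool_rot: [-2.211, -2.22, 0.008]
ft_force: [-0.3, 0.0, -1.2]
grip_width: 1.002
grip_force: 0.0
```

Emit:
send_rows(motion=[{"claw": 1, "slide": [0, 0, 30], "delta_rot": [0, 0, 0]}, {"claw": 1, "slide": [0, 0, 60], "delta_rot": [0, 0, 0]}, {"claw": 1, "slide": [0, 0, 88], "delta_rot": [0, 0, 0]}, {"claw": 1, "slide": [0, 0, 88], "delta_rot": [0, 0, 0]}, {"claw": 1, "slide": [0, 0, 88], "delta_rot": [0, 0, 0]}])

```text
time: 8.45
position: [0.473, -0.1457, 0.0566]
tool_rot: [2.22, 2.222, 0.001]
ft_force: [0.0, -0.4, -0.4]
grip_width: 1.002
grip_force: 0.0
```

Emit:
send_rows(motion=[{"claw": -1, "slide": [-2, -1, 0], "delta_rot": [0, 0, 0]}, {"claw": -1, "slide": [-2, -1, 0], "delta_rot": [0, 0, 0]}, {"claw": -1, "slide": [-2, -1, 0], "delta_rot": [0, 0, 0]}, {"claw": -1, "slide": [-2, -1, 0], "delta_rot": [0, 0, 0]}, {"claw": -1, "slide": [-2, -1, 0], "delta_rot": [0, 0, 0]}])

```text
time: 8.95
position: [0.4711, -0.1481, 0.0554]
tool_rot: [2.221, 2.221, 0.0]
ft_force: [-0.5, -0.3, 1.2]
grip_width: 0.629
grip_force: 2.7
```

Emit:
send_rows(motion=[{"claw": -1, "slide": [0, 0, 0], "delta_rot": [0, 0, 0]}, {"claw": -1, "slide": [0, 0, -10], "delta_rot": [0, 0, 0]}, {"claw": -1, "slide": [0, 0, -30], "delta_rot": [0, 0, 0]}, {"claw": -1, "slide": [0, 0, -30], "delta_rot": [0, 0, 0]}, {"claw": -1, "slide": [0, 0, -30], "delta_rot": [0, 0, 0]}])

```text
time: 9.45
position: [0.4708, -0.1479, 0.0847]
tool_rot: [-2.221, -2.221, 0.0]
ft_force: [-0.0, 1.1, -5.7]
grip_width: 0.616
grip_force: 30.0
```

Emit:
send_rows(motion=[{"claw": -1, "slide": [0, 0, 0], "delta_rot": [0, 0, 0]}, {"claw": -1, "slide": [0, 0, 0], "delta_rot": [0, 0, 0]}, {"claw": -1, "slide": [0, 0, 0], "delta_rot": [0, 0, 0]}, {"claw": -1, "slide": [0, 0, 0], "delta_rot": [0, 0, 0]}, {"claw": -1, "slide": [0, 0, 0], "delta_rot": [0, 0, 0]}])

```text
time: 9.95
position: [0.4709, -0.148, 0.0849]
tool_rot: [-2.221, -2.221, 0.0]
ft_force: [-0.1, 0.8, -6.2]
grip_width: 0.617
grip_force: 30.0
```

This one pulls about 6 N, so it is the loaded tin. I'll set it back, take tin 1 to the tray, then return for it.

Emit:
send_rows(motion=[{"claw": -1, "slide": [0, 0, 15], "delta_rot": [0, 0, 0]}, {"claw": -1, "slide": [0, 0, 25], "delta_rot": [0, 0, 0]}, {"claw": -1, "slide": [0, 0, 29], "delta_rot": [0, 0, 0]}, {"claw": -1, "slide": [0, 0, 29.5], "delta_rot": [0, 0, 0]}, {"claw": -1, "slide": [0, 0, 30], "delta_rot": [0, 0, 0]}])

```text
time: 10.45
position: [0.4712, -0.1481, 0.0554]
tool_rot: [2.221, 2.221, 0.0]
ft_force: [-0.5, 0.2, -1.5]
grip_width: 0.62
grip_force: 30.0
```

Emit:
send_rows(motion=[{"claw": 0.7, "slide": [0, 0, 0], "delta_rot": [0, 0, 0]}, {"claw": 1, "slide": [0, 0, 0], "delta_rot": [0, 0, 0]}, {"claw": 1, "slide": [0, 0, 0], "delta_rot": [0, 0, 0]}, {"claw": 1, "slide": [0, 0, 0], "delta_rot": [0, 0, 0]}, {"claw": 1, "slide": [0, 0, -5], "delta_rot": [0, 0, 0]}])

```text
time: 10.95
position: [0.4708, -0.148, 0.06]
tool_rot: [-2.221, -2.221, 0.0]
ft_force: [0.5, 1.5, 0.5]
grip_width: 0.963
grip_force: 0.0
```

Emit:
send_rows(motion=[{"claw": 1, "slide": [0, 0, -45], "delta_rot": [0, 0, 0]}, {"claw": 1, "slide": [0, 0, -90], "delta_rot": [0, 0, 0]}, {"claw": 1, "slide": [-25, 10, -130], "delta_rot": [0, 0, 0]}, {"claw": 1, "slide": [-60, 35, -160], "delta_rot": [0, 0, 0]}, {"claw": 1, "slide": [-95, 60, -185], "delta_rot": [0, 0, 0]}])

```text
time: 11.45
position: [0.531, -0.2422, 0.2474]
tool_rot: [2.218, 2.221, 0.003]
ft_force: [1.3, 0.1, -0.4]
grip_width: 0.999
grip_force: 0.0
```

Emit:
send_rows(motion=[{"claw": 1, "slide": [-40, 15, 0], "delta_rot": [0, 0, 0]}, {"claw": 1, "slide": [-80, 30, 0], "delta_rot": [0, 0, 0]}, {"claw": 1, "slide": [-120, 48, 0], "delta_rot": [0, 0, 0]}, {"claw": 1, "slide": [-160, 62, 0], "delta_rot": [0, 0, 0]}, {"claw": 1, "slide": [-180, 66, 0], "delta_rot": [0, 0, 0]}])

```text
time: 11.95
position: [0.5957, -0.4254, 0.2432]
tool_rot: [2.224, 2.218, -0.003]
ft_force: [0.2, 1.4, -0.3]
grip_width: 0.999
grip_force: 0.0
```

Emit:
send_rows(motion=[{"claw": 1, "slide": [0, 0, 0], "delta_rot": [0, 0, 0]}, {"claw": 1, "slide": [0, 0, 0], "delta_rot": [0, 0, 0]}, {"claw": 1, "slide": [0, 0, 0], "delta_rot": [0, 0, 0]}])

```text
time: 12.25
position: [0.5964, -0.4198, 0.2443]
tool_rot: [-2.219, -2.223, -0.002]
ft_force: [-0.4, 0.2, 0.0]
grip_width: 0.998
grip_force: 0.0
```

```bash
python3 - <<'E'
from h import *
from bench import ctrl
W=ctrl.get_image("wrist");cv2.imwrite("pics/w3.png",W["color"])
print(ctrl.get_state()["position"])
u=proj(W,(.597,-.332,.08));print(u)
x,y=map(int,u)
for t in(205,215,225): lid(W,x-50,x+50,max(0,y-50),y+50,t,.08)
print("post base proj",proj(W,(.673,-.224,.08)))
E
```

```text
[ 0.5964774  -0.41974712  0.24454702]
[317.41362011  99.21273589]
post base proj [405.6691125  -31.99435225]
```

View pics/w3.png

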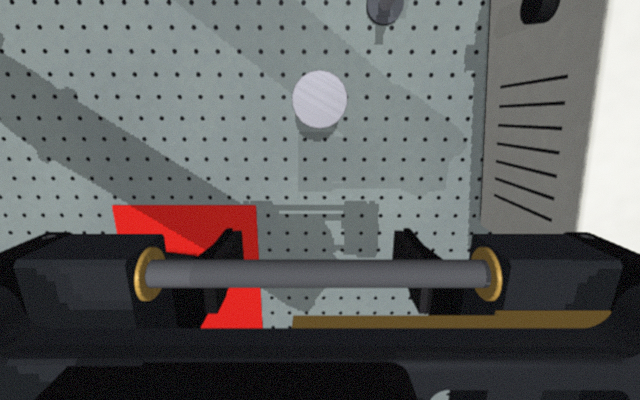

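The lid is at (320,99), in shadow. The post's mount is at (385,8), clear of the gripper's footprint.

```bash
python3 - <<'E'
from h import *
from bench import ctrl
W=ctrl.get_image("wrist")
for t in(170,180,190): lid(W,270,370,60,126,t,.08)
print(plane(W,(385,8),.09))
E
```

```text
ell [319.   98.5] [52.8 55. ] diam mm 55 -> [ 0.5986 -0.3313  0.08  ]
ell [318.8  98.1] [51.1 54.2] diam mm 55 -> [ 0.5984 -0.3309  0.08  ]
ell [318.5  83.6] [25.5 32.4] diam mm 33 -> [ 0.598  -0.3179  0.08  ]
ell [306.3  97.5] [ 5.  29.2] diam mm 29 -> [ 0.5865 -0.3304  0.08  ]
[ 0.65514527 -0.25747338  0.09      ]
```

Emit:
send_rows(motion=[{"claw": 1, "slide": [45, 1, 5], "delta_rot": [0, 0, 0]}, {"claw": 1, "slide": [88, 2, 25], "delta_rot": [0, 0, 0]}, {"claw": 1, "slide": [88, 2, 60], "delta_rot": [0, 0, 0]}, {"claw": 1, "slide": [88, 2, 90], "delta_rot": [0, 0, 0]}, {"claw": 1, "slide": [88, 2, 90], "delta_rot": [0, 0, 0]}])

```text
time: 12.85
position: [0.5955, -0.3304, 0.1496]
tool_rot: [-2.213, -2.218, 0.004]
ft_force: [-0.4, 0.2, -0.4]
grip_width: 0.996
grip_force: 0.0
```

Emit:
send_rows(motion=[{"claw": 1, "slide": [0, 0, 30], "delta_rot": [0, 0, 0]}, {"claw": 1, "slide": [0, 0, 60], "delta_rot": [0, 0, 0]}, {"claw": 1, "slide": [0, 0, 92], "delta_rot": [0, 0, 0]}, {"claw": 1, "slide": [0, 0, 92], "delta_rot": [0, 0, 0]}, {"claw": 1, "slide": [0, 0, 92], "delta_rot": [0, 0, 0]}])

```text
time: 13.35
position: [0.5986, -0.3337, 0.0637]
tool_rot: [2.221, 2.221, 0.001]
ft_force: [0.5, -0.1, 0.5]
grip_width: 1.003
grip_force: 0.0
```

Emit:
send_rows(motion=[{"claw": -1, "slide": [1, 0, 0], "delta_rot": [0, 0, 0]}, {"claw": -1, "slide": [1, 0, 0], "delta_rot": [0, 0, 0]}, {"claw": -1, "slide": [1, 0, 0], "delta_rot": [0, 0, 0]}, {"claw": -1, "slide": [1, 0, 0], "delta_rot": [0, 0, 0]}, {"claw": -1, "slide": [1, 0, 0], "delta_rot": [0, 0, 0]}])

```text
time: 13.85
position: [0.5981, -0.3326, 0.0624]
tool_rot: [2.221, 2.221, 0.0]
ft_force: [-0.1, 0.6, -0.4]
grip_width: 0.633
grip_force: 0.0
```

Emit:
send_rows(motion=[{"claw": -1, "slide": [0, 0, 0], "delta_rot": [0, 0, 0]}, {"claw": -1, "slide": [0, 0, -10], "delta_rot": [0, 0, 0]}, {"claw": -1, "slide": [0, 0, -30], "delta_rot": [0, 0, 0]}, {"claw": -1, "slide": [0, 0, -30], "delta_rot": [0, 0, 0]}, {"claw": -1, "slide": [0, 0, -30], "delta_rot": [0, 0, 0]}])

```text
time: 14.35
position: [0.5981, -0.3326, 0.0922]
tool_rot: [2.221, 2.221, 0.0]
ft_force: [-0.8, 0.1, -2.8]
grip_width: 0.617
grip_force: 30.0
```

Emit:
send_rows(motion=[{"claw": -1, "slide": [0, 0, 0], "delta_rot": [0, 0, 0]}, {"claw": -1, "slide": [0, 0, 0], "delta_rot": [0, 0, 0]}, {"claw": -1, "slide": [0, 0, 0], "delta_rot": [0, 0, 0]}, {"claw": -1, "slide": [0, 0, 0], "delta_rot": [0, 0, 0]}])

```text
time: 14.75
position: [0.5977, -0.3323, 0.0915]
tool_rot: [-2.221, -2.221, 0.0]
ft_force: [0.1, 0.2, -2.3]
grip_width: 0.615
grip_force: 30.0
```

Emit:
send_rows(motion=[{"claw": -1, "slide": [0, 0, -45], "delta_rot": [0, 0, 0]}, {"claw": -1, "slide": [0, 0, -90], "delta_rot": [0, 0, 0]}, {"claw": -1, "slide": [15, -5, -130], "delta_rot": [0, 0, 0]}, {"claw": -1, "slide": [45, -10, -160], "delta_rot": [0, 0, 0]}, {"claw": -1, "slide": [85, -20, -170], "delta_rot": [0, 0, 0]}])

```text
time: 15.25
position: [0.579, -0.2495, 0.2664]
tool_rot: [2.22, 2.212, 0.003]
ft_force: [1.2, 0.1, -1.8]
grip_width: 0.611
grip_force: 30.0
```

Emit:
send_rows(motion=[{"claw": -1, "slide": [45, -9, 0], "delta_rot": [0, 0, 0]}, {"claw": -1, "slide": [90, -18, 0], "delta_rot": [0, 0, 0]}, {"claw": -1, "slide": [135, -27, 0], "delta_rot": [0, 0, 0]}, {"claw": -1, "slide": [180, -36, 0], "delta_rot": [0, 0, 0]}, {"claw": -1, "slide": [225, -45, 0], "delta_rot": [0, 0, 0]}])

```text
time: 15.75
position: [0.5322, -0.0208, 0.2622]
tool_rot: [2.221, 2.221, 0.001]
ft_force: [1.2, 0.9, -2.2]
grip_width: 0.616
grip_force: 30.0
```

Emit:
send_rows(motion=[{"claw": -1, "slide": [45, -8, 0], "delta_rot": [0, 0, 0]}, {"claw": -1, "slide": [90, -16, 0], "delta_rot": [0, 0, 0]}, {"claw": -1, "slide": [135, -24, 0], "delta_rot": [0, 0, 0]}, {"claw": -1, "slide": [135, -24, 0], "delta_rot": [0, 0, 0]}, {"claw": -1, "slide": [135, -24, 0], "delta_rot": [0, 0, 0]}])

```text
time: 16.25
position: [0.5085, 0.1137, 0.2621]
tool_rot: [2.217, 2.225, -0.0]
ft_force: [0.0, -0.0, -2.0]
grip_width: 0.614
grip_force: 30.0
```

```bash
python3 - <<'E'
from h import *
from bench import ctrl
W=ctrl.get_image("wrist");cv2.imwrite("pics/w4.png",W["color"]); pickle.dump(W,open("w4.pkl","wb"))
print(ctrl.get_state()["position"],proj(W,(.516,.288,.084)),[proj(W,p).round() for p in [(.4692,.350,.022),(.594,.318,.022),(.5414,.138,.022),(.4165,.172,.022)]])
for t in(180,205,215): lid(W,260,380,0,200,t,.084)
E
```

```text
[0.50896326 0.11194374 0.26197175] [325.42355634   1.42776678] [array([281., -44.]), array([395.,  -9.]), array([343., 155.]), array([242., 127.])]
ell [317.1  68.8] [116.  174.5] diam mm 184 -> [0.5085 0.2302 0.084 ]
ell [265.5  22.3] [ 3.3 60.8] diam mm 64 -> [0.4599 0.2705 0.084 ]
ell [315.8  66.9] [113.1 167.9] diam mm 177 -> [0.5073 0.2319 0.084 ]
ell [265.3  23.3] [ 2.7 57.6] diam mm 61 -> [0.4596 0.2697 0.084 ]
ell [315.1  68. ] [108.2 174. ] diam mm 183 -> [0.5065 0.2309 0.084 ]
ell [326.4  13.6] [34.2 56.5] diam mm 59 -> [0.517 0.278 0.084]
```

View pics/w4.png

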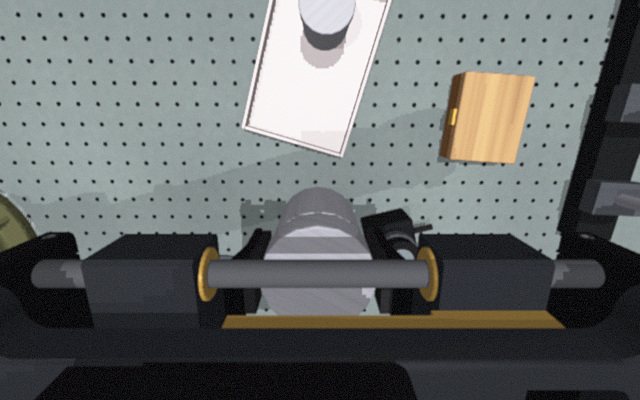

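The near tray corners sit at (343,156) and (243,128), as predicted, and the first tin's lid is at (327,10). The near half is free.

Emit:
send_rows(motion=[{"claw": -1, "slide": [45, -8, 15], "delta_rot": [0, 0, 0]}, {"claw": -1, "slide": [85, -15, 40], "delta_rot": [0, 0, 0]}, {"claw": -1, "slide": [92, -16, 80], "delta_rot": [0, 0, 0]}, {"claw": -1, "slide": [92, -16, 120], "delta_rot": [0, 0, 0]}, {"claw": -1, "slide": [92, -16, 120], "delta_rot": [0, 0, 0]}])

```text
time: 16.8
position: [0.4895, 0.201, 0.1363]
tool_rot: [-2.221, -2.216, 0.017]
ft_force: [-2.4, -0.3, -2.3]
grip_width: 0.612
grip_force: 30.0
```

Emit:
send_rows(motion=[{"claw": -1, "slide": [0, 0, 30], "delta_rot": [0, 0, 0]}, {"claw": -1, "slide": [0, 0, 55], "delta_rot": [0, 0, 0]}, {"claw": -1, "slide": [0, 0, 68], "delta_rot": [0, 0, 0]}, {"claw": -1, "slide": [0, 0, 68], "delta_rot": [0, 0, 0]}, {"claw": -1, "slide": [0, 0, 68], "delta_rot": [0, 0, 0]}])

```text
time: 17.3
position: [0.4943, 0.2043, 0.0756]
tool_rot: [2.222, 2.219, 0.003]
ft_force: [0.3, -0.3, -1.6]
grip_width: 0.614
grip_force: 30.0
```

Emit:
send_rows(motion=[{"claw": -1, "slide": [0, -1, 3], "delta_rot": [0, 0, 0]}, {"claw": -1, "slide": [0, -1, 6], "delta_rot": [0, 0, 0]}, {"claw": -1, "slide": [0, -1, 7.5], "delta_rot": [0, 0, 0]}, {"claw": -1, "slide": [0, -1, 7.5], "delta_rot": [0, 0, 0]}])

```text
time: 17.7
position: [0.4918, 0.2045, 0.0665]
tool_rot: [2.221, 2.222, -0.0]
ft_force: [-0.0, -0.1, -2.8]
grip_width: 0.615
grip_force: 30.0
```

Emit:
send_rows(motion=[{"claw": -1, "slide": [0, 0, 0.5], "delta_rot": [0, 0, 0]}, {"claw": -1, "slide": [0, 0, 1], "delta_rot": [0, 0, 0]}, {"claw": -1, "slide": [0, 0, 1], "delta_rot": [0, 0, 0]}])

```text
time: 18.0
position: [0.492, 0.2046, 0.0663]
tool_rot: [2.221, 2.221, 0.0]
ft_force: [-2.9, -0.5, 5.5]
grip_width: 0.614
grip_force: 30.0
```

Emit:
send_rows(motion=[{"claw": 0.7, "slide": [0, 0, -0.5], "delta_rot": [0, 0, 0]}, {"claw": 1, "slide": [0, 0, -0.5], "delta_rot": [0, 0, 0]}, {"claw": 1, "slide": [0, 0, -0.5], "delta_rot": [0, 0, 0]}, {"claw": 1, "slide": [0, 0, -0.5], "delta_rot": [0, 0, 0]}, {"claw": 1, "slide": [0, 0, -5], "delta_rot": [0, 0, 0]}])

```text
time: 18.5
position: [0.4914, 0.2043, 0.0699]
tool_rot: [-2.221, -2.221, 0.002]
ft_force: [-0.8, 0.4, 0.2]
grip_width: 0.96
grip_force: 0.0
```

Emit:
send_rows(motion=[{"claw": 1, "slide": [0, 0, -40], "delta_rot": [0, 0, 0]}, {"claw": 1, "slide": [0, 0, -85], "delta_rot": [0, 0, 0]}, {"claw": 1, "slide": [-40, 0, -110], "delta_rot": [0, 0, 0]}, {"claw": 1, "slide": [-85, -5, -125], "delta_rot": [0, 0, 0]}, {"claw": 1, "slide": [-130, -10, -130], "delta_rot": [0, 0, 0]}])

```text
time: 19.0
position: [0.483, 0.0736, 0.2032]
tool_rot: [2.218, 2.221, 0.006]
ft_force: [0.5, 0.1, -0.8]
grip_width: 0.999
grip_force: 0.0
```

Emit:
send_rows(motion=[{"claw": 1, "slide": [-45, -3, 0], "delta_rot": [0, 0, 0]}, {"claw": 1, "slide": [-90, -6, 0], "delta_rot": [0, 0, 0]}, {"claw": 1, "slide": [-135, -8, 0], "delta_rot": [0, 0, 0]}, {"claw": 1, "slide": [-180, -10, 0], "delta_rot": [0, 0, 0]}, {"claw": 1, "slide": [-222, -11, 0], "delta_rot": [0, 0, 0]}])

```text
time: 19.5
position: [0.4705, -0.1497, 0.2011]
tool_rot: [2.221, 2.22, 0.001]
ft_force: [1.3, -0.0, 0.4]
grip_width: 0.997
grip_force: 0.0
```

Emit:
send_rows(motion=[{"claw": 1, "slide": [0, 0, 0], "delta_rot": [0, 0, 0]}, {"claw": 1, "slide": [0, 0, 0], "delta_rot": [0, 0, 0]}, {"claw": 1, "slide": [0, 0, 0], "delta_rot": [0, 0, 0]}])

```text
time: 19.8
position: [0.4712, -0.146, 0.2005]
tool_rot: [-2.219, -2.223, -0.001]
ft_force: [-0.3, 0.6, -0.2]
grip_width: 0.994
grip_force: 0.0
```

```bash
python3 - <<'E'
from h import *
from bench import ctrl
W=ctrl.get_image("wrist");S=ctrl.get_image("scene");D=ctrl.get_image("side")
print(ctrl.get_state()["position"])
a=cv2.resize(S["color"][172:262,205:445],None,fx=3,fy=3);b=cv2.resize(D["color"][115:255,230:470],None,fx=2,fy=2)
c=np.zeros((550,720,3),np.uint8);c[:270]=a;c[270:550,:480]=b
cv2.imwrite("pics/c3.png",c)
E
```

```text
[ 0.47122997 -0.14595881  0.20053067]
```

View pics/c3.png

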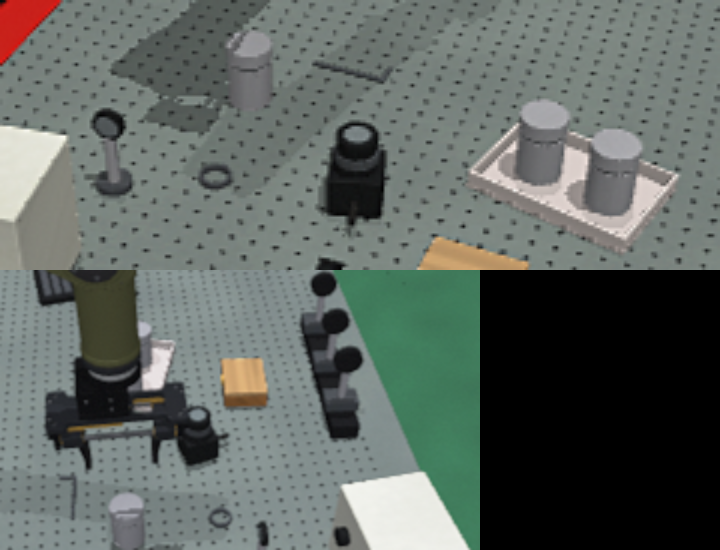

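Both empties stand upright in the tray, at crop (543,145) and (612,172). The loaded tin waits at (250,70), and the bystanders haven't moved.

Emit:
send_rows(motion=[{"claw": 1, "slide": [-2, 0, 35], "delta_rot": [0, 0, 0]}, {"claw": 1, "slide": [-2, 0, 70], "delta_rot": [0, 0, 0]}, {"claw": 1, "slide": [-2, 0, 105], "delta_rot": [0, 0, 0]}, {"claw": 1, "slide": [-2, 0, 145], "delta_rot": [0, 0, 0]}, {"claw": 1, "slide": [-2, 0, 145], "delta_rot": [0, 0, 0]}])

```text
time: 20.45
position: [0.4667, -0.1474, 0.0508]
tool_rot: [-2.213, -2.217, 0.009]
ft_force: [-0.3, 0.1, -0.4]
grip_width: 1.0
grip_force: 0.0
```

Emit:
send_rows(motion=[{"claw": 1, "slide": [0, 0, 0], "delta_rot": [0, 0, 0]}, {"claw": -1, "slide": [0, 0, 0], "delta_rot": [0, 0, 0]}, {"claw": -1, "slide": [0, 0, 0], "delta_rot": [0, 0, 0]}, {"claw": -1, "slide": [0, 0, 0], "delta_rot": [0, 0, 0]}, {"claw": -1, "slide": [0, 0, 0], "delta_rot": [0, 0, 0]}], grip_force=40)

```text
time: 20.95
position: [0.4716, -0.1497, 0.0565]
tool_rot: [2.22, 2.22, 0.002]
ft_force: [1.1, -0.1, 0.2]
grip_width: 0.72
grip_force: 0.0
```

Emit:
send_rows(motion=[{"claw": -1, "slide": [0, 0, 0], "delta_rot": [0, 0, 0]}, {"claw": -1, "slide": [0, 0, 0], "delta_rot": [0, 0, 0]}, {"claw": -1, "slide": [0, 0, -10], "delta_rot": [0, 0, 0]}, {"claw": -1, "slide": [0, 0, -40], "delta_rot": [0, 0, 0]}, {"claw": -1, "slide": [0, 0, -80], "delta_rot": [0, 0, 0]}])

```text
time: 21.45
position: [0.4679, -0.1487, 0.1336]
tool_rot: [-2.217, -2.217, 0.006]
ft_force: [1.7, -0.5, -6.3]
grip_width: 0.61
grip_force: 40.0
```

Emit:
send_rows(motion=[{"claw": -1, "slide": [0, 0, -45], "delta_rot": [0, 0, 0]}, {"claw": -1, "slide": [10, 8, -90], "delta_rot": [0, 0, 0]}, {"claw": -1, "slide": [40, 30, -108], "delta_rot": [0, 0, 0]}, {"claw": -1, "slide": [75, 56, -108], "delta_rot": [0, 0, 0]}, {"claw": -1, "slide": [110, 82, -108], "delta_rot": [0, 0, 0]}])

```text
time: 21.95
position: [0.5531, -0.0387, 0.2439]
tool_rot: [2.223, 2.22, 0.0]
ft_force: [-0.8, 0.8, -6.4]
grip_width: 0.611
grip_force: 40.0
```

Emit:
send_rows(motion=[{"claw": -1, "slide": [30, 22, 0], "delta_rot": [0, 0, 0]}, {"claw": -1, "slide": [55, 42, 0], "delta_rot": [0, 0, 0]}, {"claw": -1, "slide": [66, 51, 0], "delta_rot": [0, 0, 0]}, {"claw": -1, "slide": [66, 51, 0], "delta_rot": [0, 0, 0]}, {"claw": -1, "slide": [66, 51, 0], "delta_rot": [0, 0, 0]}])

```text
time: 22.45
position: [0.6029, 0.0251, 0.2425]
tool_rot: [-2.222, -2.22, 0.005]
ft_force: [-0.4, 0.1, -4.9]
grip_width: 0.614
grip_force: 40.0
```

Emit:
send_rows(motion=[{"claw": -1, "slide": [0, 0, 0], "delta_rot": [0, 0, 0]}, {"claw": -1, "slide": [0, 0, 0], "delta_rot": [0, 0, 0]}, {"claw": -1, "slide": [0, 0, 0], "delta_rot": [0, 0, 0]}, {"claw": -1, "slide": [0, 0, 0], "delta_rot": [0, 0, 0]}, {"claw": -1, "slide": [0, 0, 0], "delta_rot": [0, 0, 0]}])

```text
time: 22.95
position: [0.6038, 0.0263, 0.2436]
tool_rot: [2.222, 2.221, 0.0]
ft_force: [-0.4, -0.4, -6.3]
grip_width: 0.614
grip_force: 40.0
```

```bash
python3 - <<'E'
from h import *
from bench import ctrl
S=ctrl.get_image("scene");D=ctrl.get_image("side");s=ctrl.get_state()
print(s["position"],s["ft_force"],s["grip_force"],s["time"],np.abs(s["qd"]).max())
a=cv2.resize(S["color"][152:262,205:445],None,fx=3,fy=3);b=cv2.resize(D["color"][105:235,230:470],None,fx=2,fy=2)
c=np.zeros((590,720,3),np.uint8);c[:330]=a;c[330:590,:480]=b
cv2.imwrite("pics/c4.png",c)
E
```

```text
[0.60386842 0.02647888 0.24356078] [-0.03463791 -0.45727338 -6.34101145] 39.99942474067211 23.05 0.002216056669667503
```

View pics/c4.png

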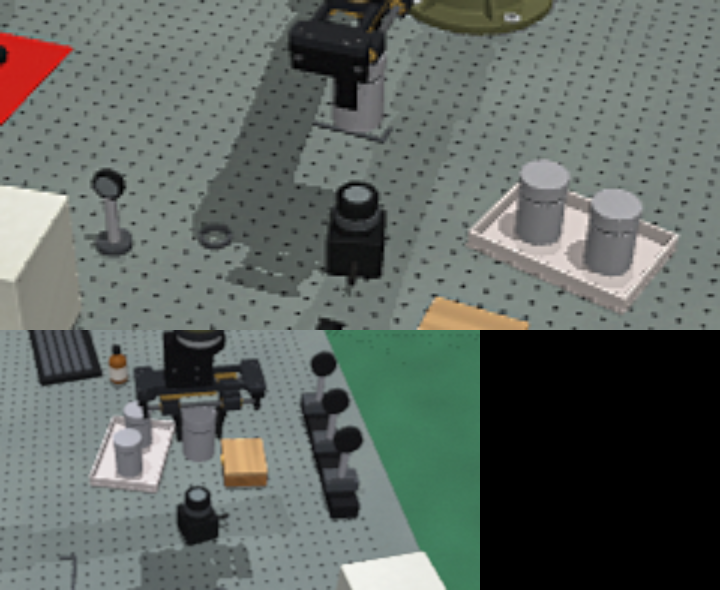

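The loaded tin is held upright, straight above the lens in both views: crop (358,105) over (357,195), and side (199,440) over (198,495). Both empties stand in the tray and everything is still, so I'm handing in.

```bash
python3 -c "
from bench import ctrl
print(ctrl.close_job())"
```

```text
the job is handed in; nothing more can be done
None
```

I handed the job in at about 23 s: both empties (about 2.4 N each) stand upright in the tray, and the loaded tin (about 6.3 N) is held still about 2 mm off the lens axis, its base about 10 cm above the lens; the hand-in gave no verdict.

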